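# Clamp the mended book in its gluing jig

## Task

The small blue book has a freshly glued spine and lies in one of the two bays of the gluing jig. With the fingertips, push it along its bay until its spine is flush against the metal fence, then flip that bay's red-barred toggle lever past centre towards the open end of the bay so that it snaps over and its pad presses the book. Only push, do not lift the book; leave the other bay's lever open, and leave the paste jar and the other things on the bench where they are.

Things in the scene. Friction and masses are not known exactly. Their poses are not given: they have to be found in the camera images.
- jig: Two-bay gluing jig fixed to the bench: plywood board 250 mm (x) by 258 mm (y), 12 mm thick. Origin: centre of its underside. Jig x points from the bays' open ends to the fence and clamps (roughly away from the robot), z up. Bay centre lines: jig y +60.5 mm (left) and -60.5 mm (right); each 113 mm wide between aluminium rails 10 mm high, from x -125 to +55 mm.
- fence (a point): Middle of the top edge of the near face of the aluminium fence, the stop across both bays: jig x +55 mm, y 0, z 32 mm (20 mm above the board). Behind it stand the grey clamp brackets (jig x 61 to 109 mm, up to z 83 mm). An open clamp's raised arm and pad overhang the bay only at jig x above 0, 85 mm and more above the bench.
- book: The book to be clamped: square blue paperback with a yellow cover patch, 105 x 105 mm, 24 mm thick, about 0.2 kg, lying flat on the board in one bay. Origin: centre of its underside; its x axis points to its spine, which faces the fence. It starts 25 to 45 mm short of the fence; flush against the fence its origin is at jig x = +2.5 mm.
- lever_left (a joint): Toggle lever of the left bay, hinged along jig y on a pin at jig x +85 mm, z 68 mm. 0 rad = open (handle leans to jig +x, press arm raised); 0.90 = closed (handle leans to jig -x, arm level, pad on the book). An over-centre spring holds it at either end; past dead centre, 0.45, it snaps to the other end by itself. Starting it from open takes about 12 N at the red bar, towards jig -x.
- lever_right (a joint): Toggle lever of the right bay, hinged along jig y on a pin at jig x +85 mm, z 68 mm. 0 rad = open (handle leans to jig +x, press arm raised); 0.90 = closed (handle leans to jig -x, arm level, pad on the book). An over-centre spring holds it at either end; past dead centre, 0.45, it snaps to the other end by itself. Starting it from open takes about 12 N at the red bar, towards jig -x.
- grip_left (a point): Centre of the red cross bar (18 mm thick, 50 mm long, along jig y) on top of the left lever, 100 mm from the pin, on a 12 mm steel rod. Open: jig x +137 mm, z 153 mm; it rises to z 168 mm in the swing; closed: jig x +51 mm, z 162 mm. The space on its jig +x side is free.
- grip_right (a point): Centre of the red cross bar (18 mm thick, 50 mm long, along jig y) on top of the right lever, 100 mm from the pin, on a 12 mm steel rod. Open: jig x +137 mm, z 153 mm; it rises to z 168 mm in the swing; closed: jig x +51 mm, z 162 mm. The space on its jig +x side is free.
- pad_left: Black rubber pad (24 mm disc) on a sprung spindle under the left press arm; origin at the spindle's fixing in the arm, 70 mm from the lever pin; the pad's underside is 35 mm along -z from it. Closed, it lands on the book 40 mm in from the fence and presses it with about 5 N.
- pad_right: The same pad under the right press arm.
- paste_jar: Bystander: small pale jar of paste with white lid, 48 mm diameter, 45 mm high, standing on the board in the bay that the book is not in. Origin: centre of its underside.
- mug: Bystander: white mug, 80 mm diameter, 90 mm high. Origin: centre of its underside.
- tape_roll: Bystander: yellow ring of tape lying flat, 90 mm diameter, 24 mm high. Origin: centre of its underside.
- brush: Bystander: brush lying flat on the bench, wooden handle to its -x, 200 mm long. Origin: middle of its underside.
- glue: Bystander: white glue bottle with red cap, 44 mm diameter, 130 mm high. Origin: centre of its underside.
- figurine: Bystander: green figurine, 48 mm diameter, 82 mm high. Origin: centre of its underside.

How it is judged:
By the outcome, as a careful person would: the job done as asked, in the order asked, and still so for the second after the job is handed in, with the robot touching nothing.
It also fails if it takes over 45 s, if anything falls off the work surface, if the arm or the gripper's body presses on something with over 40 N, if the wrist force passes 120 N, or if a joint passes its speed limit or range.

## Robot

A 7-joint arm with a two-finger parallel gripper is mounted at the origin on the work surface. World frame = base frame: x ahead of the robot, y to its left, z up, the work surface at z = 0. Lengths are in m, angles in rad, forces in N, time in s.
With the tool pointing down it reaches from about 0.425 to 0.925 m from the base axis. Payload 6.8 kg.
Tool frame: the origin (TCP) lies midway between the tips of the shut fingers; the grasp point (between the pads) lies 19 mm behind it; z points along the fingers, y is the direction in which the jaws open and shut (so a half turn about z gives the same grasp; the last joint's range is limited). The gripper opens to 85 mm and grips with 20 to 120 N. Pads are 22 mm wide; open, the fingers measure 114 mm over their backs; the gripper's body (76 mm by 85 mm) begins 54 mm behind the grasp point. The pads swing forward as they close: fully open they stand 13 mm farther back than shut.
Start: joints at [-1.26, 0.477, 0.022, 1.555, -0.011, 1.109, -0.083], TCP at [0.274, 0.617, 0.231] pointing down, gripper open.
Joint ranges: [-2.96, 2.96], [-0.34, 2.1], [-1.41, 1.46], [0.24, 2.44], [-1.37, 4.51], [0.17, 1.92], [-2.96, 2.96]. Speed limits (rad/s): [2.39, 2.39, 3.14, 3.14, 3.14, 3.14, 3.14].

## Interface

Orientations are given as a rotation vector (axis times angle).
In Python, from bench import r, imaging gives the robot as it stands.
- The arm moves only by the tool jog_arm, never from a script. Its argument "rows" is a list of rows, each an object with "delta_rot": the turn, a rotation vector about the tool's x, y, z in degrees, a list of three; "xyz": the shift along the tool's x, y, z in cm, a list of three; "fingers": the closure, from 0 (fully open) to 1 (shut). A call has exactly 5 rows; each row is the pose to reach, as a shift and turn from the pose measured when the call began, along the tool's axes at that moment; what a row does not reach only later rows make up. A row lasts 1/12 s, in which the tool goes at most 41.7 mm and 7.16 degrees, less where a joint would pass 70% of its speed; a pose out of reach is approached as far as the arm can. A call with a gripper value outside its range is refused whole. The fingers move at their own pace and stop on an object; "grip_force" is the grip in N (left out, the last holds). Time passes only in rows, so rows that repeat a pose let the fingers close, or fill a call up. It gives the time, the measured TCP pose, the force and the opening at its end, in the units of the state.
- r.get_obs(): the state, without advancing time (a new reading comes with each control period).
- imaging.grab_frame(name): name is "side" or "top" or "wrist"; returns the picture (420x560x3 uint8, blue, green, red); there is no depth.
- imaging.camera_info(name): a dict with "camera_matrix" (3x3 intrinsics, pixels), "k1" (the pictures are not rectified: a ray, as slopes to the right and down, at radius r is drawn at 1 + k1 r^2 times it, then the intrinsics apply), "xyz" and "attitude" of the camera in the world. Camera axes: x right, y down, z forward; pixel columns grow to the right and rows downward; lengths in m; the calibration is good to about 2 mm. A picture is of the moment at which its call begins: read the wrist's pose just before it. camera_info takes no time and is no camera call; for the wrist camera it gives the pose at the moment of the call.
- r.hand_in(): hands the job in, once; it reports no verdict.
Trained networks look in the newest picture that a camera, given by its name, has taken for a name from the list of things; names that differ only in an ending like _2 or _b are one class to them, and where a whole thing is asked for, a point or a joint stands for the part that bears it (a point fixed in the world has none). Each returns a list of dicts, best first, with "conf" (0 to 1); they miss things now and then, are a little off and sometimes report something else, mostly with a low value. They report only what shows in the picture. A call takes as long as a camera call.
- imaging.find_in(camera, query): "position" ([column, row] in pixels, amid what is visible of it).
- imaging.cut_out(camera, query): "region" (420x560 bool, what is visible of it) and "position" ([column, row] in pixels, amid what is visible of it).
- imaging.tip_of(camera, query): "position" ([column, row] in pixels: a listed point, or the origin of a listed thing).
The state is a dict: "clock": time; "joints": joint angles; "qvel": joint speeds; "tau": joint torques, N m; "tcp_pos": TCP position; "orientation": TCP orientation; "contact_force": force on the tool from outside, world axes, zero at the start; "moment": the same for the moment, N m; "grip_width": finger opening in m.
Only numpy, scipy, OpenCV 4.12 (cv2) and the standard library are available. Lean on these libraries where they do the work, as an engineer would, in place of code of your own. Each camera call takes 0.05 s, during which the arm holds its last target.

## Working session

There is one attempt and no reset: what is moved stays moved. The work goes in short steps, Python scripts to look and compute and a tool call to move; the robot and the scene stay as the last step left them, time stands still between calls to the robot, and variables do not carry over. Pictures are saved under pics/ and viewed, and the job is handed in when it is done.

Besides the shell and the picture viewer there is one more tool, called after "Call:" by a JSON object that holds its "name" and its "arguments", one argument or row to a line. jog_arm: Moves the arm, as the interface text tells. Its arguments: {"type":"object","properties":{"rows":{"type":"array","items":{"type":"object","properties":{"delta_rot":{"type":"array","items":{"type":"number"}},"xyz":{"type":"array","items":{"type":"number"}},"fingers":{"type":"number"}}}},"grip_force":{"type":"number"}},"required":["rows"]}

```bash
mkdir -p pics; ls; cat > h.py <<'E'
import numpy as np, cv2
from bench import r, imaging
from scipy.spatial.transform import Rotation as R
def info(n):
    c=imaging.camera_info(n); return c
E
python3 - <<'E'
from h import *
o=r.get_obs(); print({k:np.round(v,3) for k,v in o.items()})
for n in ("top","side","wrist"):
    c=info(n);print(n,c)
    cv2.imwrite(f"pics/{n}0.png",imaging.grab_frame(n))
E
```

```text
pics
{'clock': np.float64(0.0), 'joints': array([-1.26 ,  0.478,  0.022,  1.556, -0.012,  1.109, -0.083]), 'qvel': array([ 0.001, -0.   , -0.   , -0.   ,  0.001,  0.002, -0.002]), 'tau': array([ 0.0000e+00, -5.9644e+01,  1.6080e+00, -2.8120e+01,  1.3000e-02,
        9.0000e-03, -0.0000e+00]), 'tcp_pos': array([0.274, 0.616, 0.23 ]), 'orientation': array([-6.530e-01, -3.073e+00,  3.000e-03]), 'contact_force': array([-0.672, -0.097,  0.191]), 'moment': array([ 0.024,  0.015, -0.025]), 'grip_width': np.float64(0.085)}
top {'camera_matrix': array([[382.76736683,   0.        , 278.61743096],
       [  0.        , 382.76736683, 206.905526  ],
       [  0.        ,   0.        ,   1.        ]]), 'k1': -0.052693791863529425, 'xyz': array([0.3673649 , 0.01522047, 1.17583051]), 'attitude': array([-2.13316038,  2.14049883, -0.19063625])}
side {'camera_matrix': array([[408.54068926,   0.        , 279.46500497],
       [  0.        , 408.54068926, 207.12429861],
       [  0.        ,   0.        ,   1.        ]]), 'k1': -0.002783121146851464, 'xyz': array([ 0.18124499, -0.56610214,  0.92407122]), 'attitude': array([-2.34058191,  0.67468713, -0.25647713])}
wrist {'camera_matrix': array([[370.49225351,   0.        , 276.05700831],
       [  0.        , 370.49225351, 213.26678968],
       [  0.        ,   0.        ,   1.        ]]), 'k1': -0.053318160676376444, 'xyz': array([0.20070424, 0.64833569, 0.37253335]), 'attitude': array([2.40125673, 1.56093499, 0.2469701 ])}
```

View pics/top0.png

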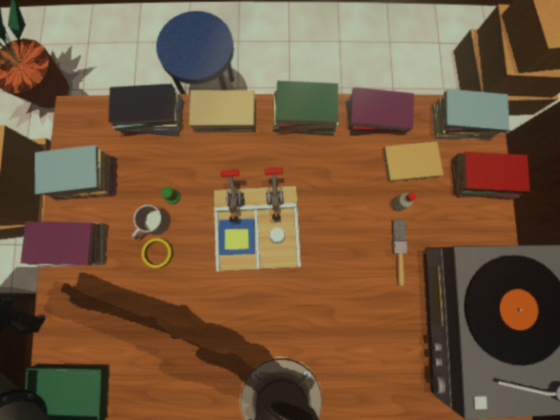

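View pics/side0.png

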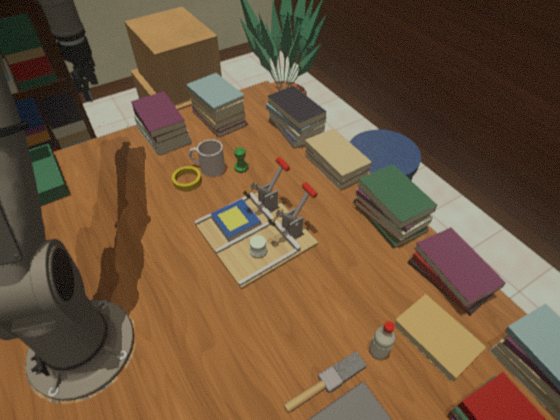

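```bash
python3 - <<'E'
from h import *
for n in ("top","side"):
  for q in ("jig","fence","book","grip_left","grip_right","paste_jar","pad_left","pad_right"):
    print(n,q,[(np.round(d['position'],1).tolist(),round(d['conf'],2)) for d in imaging.tip_of(n,q)][:3])
E
```

```text
top jig [([255.5, 230.6], 0.73)]
top fence [([254.8, 207.6], 0.58)]
top book [([234.7, 239.5], 0.64), ([232.3, 209.8], 0.45), ([173.9, 196.6], 0.17)]
top grip_left [([229.8, 171.4], 0.65), ([278.3, 207.4], 0.36)]
top grip_right [([273.3, 171.3], 0.79)]
top paste_jar [([275.8, 236.9], 0.56)]
top pad_left [([235.1, 212.1], 0.39)]
top pad_right [([273.3, 207.5], 0.39)]
side jig [([255.0, 231.9], 0.65)]
side fence [([269.6, 219.2], 0.7), ([238.0, 225.0], 0.68), ([322.3, 385.6], 0.59)]
side book [([236.1, 226.1], 0.92), ([282.9, 164.1], 0.7)]
side grip_left [([283.6, 163.5], 0.78)]
side grip_right [([313.3, 191.2], 0.91)]
side paste_jar [([258.5, 251.8], 0.62), ([279.8, 211.8], 0.3)]
side pad_left [([253.0, 184.3], 0.54)]
side pad_right [([279.3, 211.2], 0.57)]
```

```bash
cat >> h.py <<'E'
def proj(n,P,c=None):
    c=c or info(n); A=R.from_rotvec(c['attitude']).as_matrix()
    p=(np.atleast_2d(P)-c['xyz'])@A
    s=p[:,:2]/p[:,2:]; s=s*(1+c['k1']*(s**2).sum(1,keepdims=True))
    K=c['camera_matrix']; return s@K[:2,:2].T+K[:2,2]
def ray(n,uv,c=None):
    c=c or info(n); K=c['camera_matrix']
    d=(np.atleast_2d(uv)-K[:2,2])/[K[0,0],K[1,1]]; s=d.copy()
    for _ in range(20): s=d/(1+c['k1']*(s**2).sum(1,keepdims=True))
    A=R.from_rotvec(c['attitude']).as_matrix()
    return c['xyz'],np.c_[s,np.ones(len(s))]@A.T
def atz(n,uv,z,c=None):
    o,d=ray(n,uv,c); return o+d*((z-o[2])/d[:,2:])
def jw(p,J):  # jig->world
    p=np.atleast_2d(p); x,y,t=J; c,s=np.cos(t),np.sin(t)
    return np.c_[x+c*p[:,0]-s*p[:,1],y+s*p[:,0]+c*p[:,1],p[:,2]]
E
python3 - <<'E'
from h import *
t=cv2.imread("pics/top0.png")[155:285,190:320]; cv2.imwrite("pics/topz.png",cv2.resize(t,None,fx=4.6,fy=4.6,interpolation=2))
t=cv2.imread("pics/side0.png")[140:300,170:340]; cv2.imwrite("pics/sidez.png",cv2.resize(t,None,fx=3.5,fy=3.5,interpolation=2))
E
```

```text
(no output)
```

View pics/topz.png

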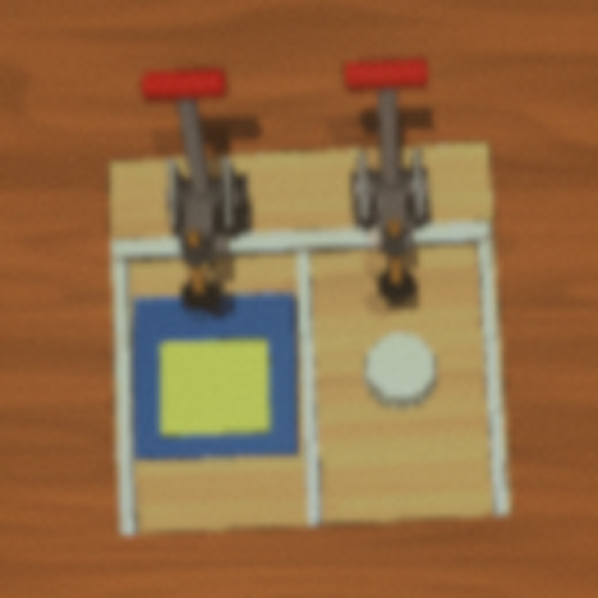

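View pics/sidez.png

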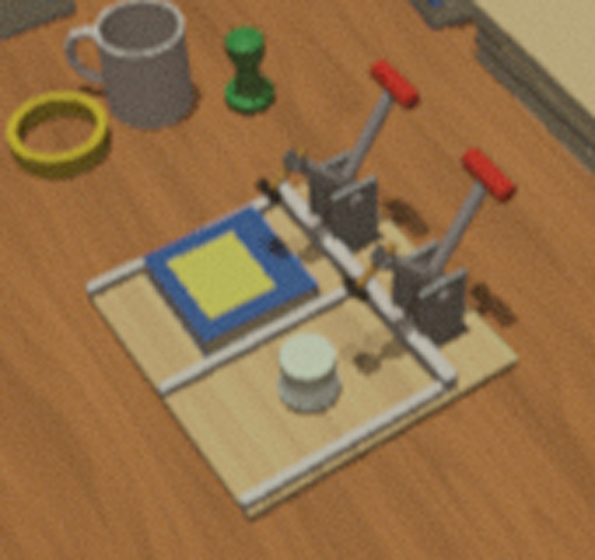

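```bash
cat > fit.py <<'E'
from h import *
from scipy.optimize import least_squares
T=lambda p:(np.array(p)+.5)/4.6-.5+[190,155]
S=lambda p:(np.array(p)+.5)/3.5-.5+[170,140]
obs=[("top",T((111,163)),(.125,.129,.012)),("top",T((490,144)),(.125,-.129,.012)),("top",T((508,516)),(-.125,-.129,.012)),("top",T((122,533)),(-.125,.129,.012)),
("top",T((184,84)),(.137,.0605,.153)),("top",T((387,73)),(.137,-.0605,.153)),
("side",S((250,517)),(-.125,-.129,0)),("side",S((517,360)),(.125,-.129,.010)),("side",S((394,83)),(.137,.0605,.153)),("side",S((488,174)),(.137,-.0605,.153))]
C={n:info(n) for n in("top","side")}
def f(J): return np.concatenate([(proj(n,jw(p,J),C[n])[0]-uv) for n,uv,p in obs])
s=least_squares(f,[.4,0.05,0],loss='soft_l1'); print(s.x); print(f(s.x).reshape(-1,2).round(1))
J=s.x
b=atz("top",[T((134,298)),T((296,294)),T((298,455)),T((137,459))],.036,C["top"])
print(b.round(4), b.mean(0)); c,si=np.cos(J[2]),np.sin(J[2]); d=b-[J[0],J[1],0]
print("book in jig",np.c_[c*d[:,0]+si*d[:,1],-si*d[:,0]+c*d[:,1]].round(4))
for q in [(-.14,.0605,.03),(-.125,.0605,.1),(.137,.0605,.153),(.2,.0605,.153)]: print(q,jw(q,J).round(4))
E
python3 fit.py
```

```text
[0.50291912 0.07366609 0.04342633]
[[-0.5 -0.6]
 [-0.1 -0.2]
 [ 0.6 -0.1]
 [-1.3  0.3]
 [ 0.2  0.2]
 [-0.   0.6]
 [-0.3  1.2]
 [ 0.5 -0.9]
 [ 0.4  0.2]
 [ 0.   0.1]]
[[0.5248 0.1851 0.036 ]
 [0.5271 0.0793 0.036 ]
 [0.4225 0.0773 0.036 ]
 [0.4202 0.181  0.036 ]] [0.47363278 0.13064961 0.036     ]
book in jig [[ 0.0267  0.1104]
 [ 0.0244  0.0045]
 [-0.0802  0.0071]
 [-0.078   0.1108]]
(-0.14, 0.0605, 0.03) [[0.3604 0.128  0.03  ]]
(-0.125, 0.0605, 0.1) [[0.3754 0.1287 0.1   ]]
(0.137, 0.0605, 0.153) [[0.6372 0.1401 0.153 ]]
(0.2, 0.0605, 0.153) [[0.7001 0.1428 0.153 ]]
```

```bash
cat > go.py <<'E'
import sys
from h import *
J=np.array([0.50292,0.07367,0.04343])
def go(jx,jy,z,tilt=0,yaw=0):
    # tilt>0: hand leans toward +x jig (fingers point back to robot)
    o=r.get_obs(); Rc=R.from_rotvec(o['orientation'])
    c,s=np.cos(J[2]+np.radians(yaw)),np.sin(J[2]+np.radians(yaw))
    D=np.array([[-c,-s,0],[-s,c,0],[0,0,-1]]).T  # placeholder cols
    X=np.array([-c,-s,0]);Y=np.array([-s,c,0]);Z=np.array([0,0,-1.])
    Rt=R.from_matrix(np.c_[X,Y,Z])
    Rt=R.from_rotvec(np.radians(tilt)*Y)*Rt
    p=jw((jx,jy,z),J)[0]
    d=Rc.inv().apply(p-o['tcp_pos']); w=(Rc.inv()*Rt).as_rotvec(degrees=True)
    print("xyz cm",(d*100).round(2).tolist(),"rot",w.round(1).tolist(),"|world",p.round(3))
def st():
    o=r.get_obs(); d=o['tcp_pos']-[J[0],J[1],0];c,s=np.cos(J[2]),np.sin(J[2])
    print("t",round(float(o['clock']),2),"jig tcp",np.round([c*d[0]+s*d[1],-s*d[0]+c*d[1],d[2]],4),"F",o['contact_force'].round(1),"w",round(float(o['grip_width']),3),"q",o['joints'].round(2), "z",R.from_rotvec(o['orientation']).as_matrix()[:,2].round(3))
if __name__=="__main__":
    st()
    if len(sys.argv)>1: go(*map(float,sys.argv[1:]))
E
python3 go.py -0.09 0.0605 0.15
```

```text
t 0.95 jig tcp [-0.2046  0.5524  0.2313] F [-0.   0.   0.1] w 0.085 q [-1.26  0.48  0.02  1.56 -0.01  1.11 -0.08] z [-0.  0. -1.]
xyz cm [-32.2, -38.92, 8.13] rot [0.0, -0.0, -26.5] |world [0.41 0.13 0.15]
```

Call:
{"name": "jog_arm", "arguments": {
  "rows": [
    {"xyz": [-32.2,-38.9,0],"delta_rot": [0,0,-26.5],"fingers": 0.4},
    {"xyz": [-32.2,-38.9,0],"delta_rot": [0,0,-26.5],"fingers": 0.4},
    {"xyz": [-32.2,-38.9,0],"delta_rot": [0,0,-26.5],"fingers": 0.4},
    {"xyz": [-32.2,-38.9,0],"delta_rot": [0,0,-26.5],"fingers": 0.4},
    {"xyz": [-32.2,-38.9,0],"delta_rot": [0,0,-26.5],"fingers": 0.4}
  ],
  "grip_force": 30
}}

```text
clock: 1.37
tcp_pos: [0.3309, 0.4141, 0.2314]
orientation: [-0.076, 3.14, 0.0]
contact_force: [1.0, 0.1, -0.0]
grip_width: 0.0514
```

```bash
python3 go.py -0.09 0.0605 0.15
```

```text
t 1.37 jig tcp [-0.1571  0.3476  0.2314] F [ 1.   0.1 -0. ] w 0.051 q [-0.98  0.24 -0.04  1.9   0.01  1.    0.59] z [ 0.  0. -1.]
xyz cm [-6.55, -28.75, 8.13] rot [0.0, 0.0, 0.3] |world [0.41 0.13 0.15]
```

Call:
{"name": "jog_arm", "arguments": {
  "rows": [
    {"xyz": [-6.5,-28.7,4],"delta_rot": [0,0,0],"fingers": 0.4},
    {"xyz": [-6.5,-28.7,4],"delta_rot": [0,0,0],"fingers": 0.4},
    {"xyz": [-6.5,-28.7,4],"delta_rot": [0,0,0],"fingers": 0.4},
    {"xyz": [-6.5,-28.7,4],"delta_rot": [0,0,0],"fingers": 0.4},
    {"xyz": [-6.5,-28.7,4],"delta_rot": [0,0,0],"fingers": 0.4}
  ]
}}

```text
clock: 1.78
tcp_pos: [0.386, 0.2152, 0.2036]
orientation: [-0.076, 3.14, 0.002]
contact_force: [0.8, 0.6, 0.2]
grip_width: 0.0515
```

Call:
{"name": "jog_arm", "arguments": {
  "rows": [
    {"xyz": [-2.7,-8.5,3],"delta_rot": [0,0,0],"fingers": 0.4},
    {"xyz": [-2.7,-8.5,3],"delta_rot": [0,0,0],"fingers": 0.4},
    {"xyz": [-2.7,-8.5,3],"delta_rot": [0,0,0],"fingers": 0.4},
    {"xyz": [-2.7,-8.5,3],"delta_rot": [0,0,0],"fingers": 0.4},
    {"xyz": [-2.7,-8.5,3],"delta_rot": [0,0,0],"fingers": 0.4}
  ]
}}

```text
clock: 2.2
tcp_pos: [0.4174, 0.1313, 0.1736]
orientation: [-0.073, 3.14, 0.002]
contact_force: [0.0, 0.5, -0.3]
grip_width: 0.0512
```

```bash
python3 go.py -0.105 0.0605 0.15; python3 - <<'E'
from h import *
cv2.imwrite("pics/w1.png",imaging.grab_frame("wrist"))
E
```

```text
t 2.2 jig tcp [-0.083   0.0613  0.1736] F [ 0.   0.5 -0.3] w 0.051 q [-0.59  0.16  0.16  2.17 -0.03  0.82  1.21] z [ 0.001  0.001 -1.   ]
xyz cm [2.21, -0.07, 2.36] rot [0.1, 0.1, 0.2] |world [0.395 0.13  0.15 ]
```

View pics/w1.png

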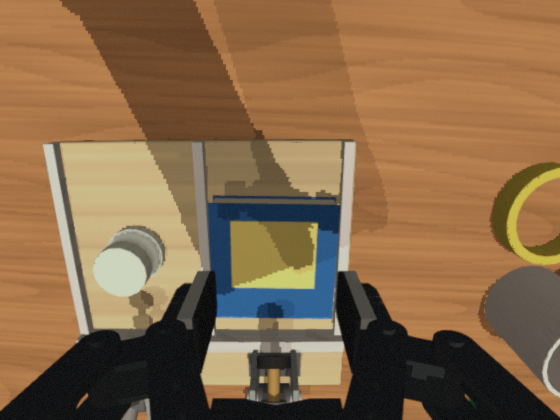

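```bash
python3 - <<'E'
from h import *
from go import J
c,s=np.cos(J[2]),np.sin(J[2])
def jj(uv,z):
    d=atz("wrist",uv,z)-[J[0],J[1],0]; return np.c_[c*d[:,0]+s*d[:,1],-s*d[:,0]+c*d[:,1]].round(4)
print("book top corners",jj([(208,205),(341,205),(338,318),(218,318)],.036))
print("bottom near",jj([(214,197),(335,197)],.012))
print("board near corners",jj([(46,144),(354,142)],.022))
print("fence near top",jj([(215,341),(335,341)],.032), proj("wrist",jw([(.055,.03,.032),(.055,.09,.032),(.055,.0605,.012),(-.125,.129,.012),(-.125,-.129,.012)],J)).round(1))
E
```

```text
book top corners [[-0.0781  0.0082]
 [-0.0787  0.1134]
 [ 0.0255  0.1173]
 [ 0.026   0.0114]]
bottom near [[-0.0779  0.0091]
 [-0.0785  0.1123]]
board near corners [[-0.1245 -0.1232]
 [-0.1265  0.1232]]
fence near top [[0.0536 0.0067]
 [0.053  0.1169]] [[240.4 342.5]
 [305.7 342.8]
 [273.7 329.6]
 [358.5 142.3]
 [ 46.2 141.8]]
```

Call:
{"name": "jog_arm", "arguments": {
  "rows": [
    {"xyz": [2.2,-0.1,2.4],"delta_rot": [0,0,0],"fingers": 0.4},
    {"xyz": [2.2,-0.1,4.5],"delta_rot": [0,0,0],"fingers": 0.4},
    {"xyz": [2.2,-0.1,6.5],"delta_rot": [0,0,0],"fingers": 0.4},
    {"xyz": [2.2,-0.1,7.5],"delta_rot": [0,0,0],"fingers": 0.4},
    {"xyz": [2.2,-0.1,7.5],"delta_rot": [0,0,0],"fingers": 0.4}
  ]
}}

```text
clock: 2.67
tcp_pos: [0.3941, 0.1319, 0.0975]
orientation: [0.082, -3.139, -0.001]
contact_force: [-0.3, -0.3, -0.5]
grip_width: 0.051
```

```bash
python3 go.py -0.103 0.0615 0.019
```

```text
t 2.67 jig tcp [-0.1062  0.0629  0.0975] F [-0.3 -0.3 -0.5] w 0.051 q [-0.59  0.26  0.14  2.28 -0.06  0.61  1.21] z [-0.001  0.001 -1.   ]
xyz cm [-0.33, -0.15, 7.85] rot [0.1, -0.1, 0.5] |world [0.397 0.131 0.019]
```

Reach is fine; descend.

Call:
{"name": "jog_arm", "arguments": {
  "rows": [
    {"xyz": [-0.2,-0.1,2.5],"delta_rot": [0,0,0],"fingers": 0.4},
    {"xyz": [-0.2,-0.1,5],"delta_rot": [0,0,0],"fingers": 0.4},
    {"xyz": [-0.2,-0.1,7],"delta_rot": [0,0,0],"fingers": 0.4},
    {"xyz": [-0.2,-0.1,7.8],"delta_rot": [0,0,0],"fingers": 0.4},
    {"xyz": [-0.2,-0.1,7.8],"delta_rot": [0,0,0],"fingers": 0.4}
  ]
}}

```text
clock: 3.08
tcp_pos: [0.3954, 0.1318, 0.0188]
orientation: [0.085, -3.137, -0.001]
contact_force: [-0.7, -0.2, -0.2]
grip_width: 0.0513
```

```bash
python3 go.py -0.07 0.0610 0.019;python3 - <<'E'
from h import *
cv2.imwrite("pics/w2.png",imaging.grab_frame("wrist"))
E
```

```text
t 3.08 jig tcp [-0.1049  0.0627  0.0188] F [-0.7 -0.2 -0.2] w 0.051 q [-0.55  0.43  0.1   2.31 -0.11  0.41  1.26] z [-0.003  0.    -1.   ]
xyz cm [-3.48, -0.21, -0.03] rot [0.0, -0.2, 0.6] |world [0.43  0.132 0.019]
```

View pics/w2.png

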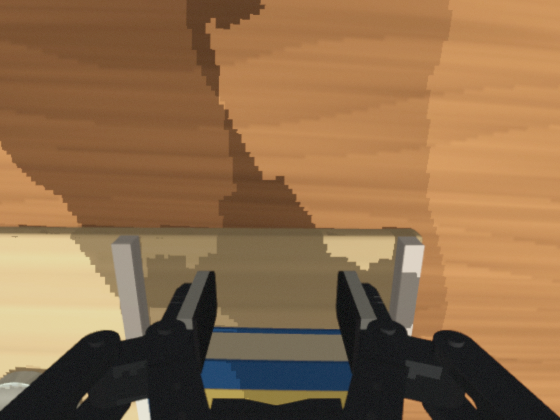

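Call:
{"name": "jog_arm", "arguments": {
  "rows": [
    {"xyz": [-0.7,-0.1,0],"delta_rot": [0,0,0.5],"fingers": 0.4},
    {"xyz": [-1.2,-0.1,0],"delta_rot": [0,0,0.5],"fingers": 0.4},
    {"xyz": [-1.6,-0.2,0],"delta_rot": [0,0,0.5],"fingers": 0.4},
    {"xyz": [-2.0,-0.2,0],"delta_rot": [0,0,0.5],"fingers": 0.4},
    {"xyz": [-2.4,-0.2,0],"delta_rot": [0,0,0.5],"fingers": 0.4}
  ]
}}

```text
clock: 3.55
tcp_pos: [0.4207, 0.1311, 0.0202]
orientation: [0.07, -3.14, -0.002]
contact_force: [-2.0, -0.1, 0.8]
grip_width: 0.0513
```

```bash
python3 go.py -0.065 0.0610 0.019
```

```text
t 3.55 jig tcp [-0.0796  0.061   0.0202] F [-2.  -0.1  0.8] w 0.051 q [-0.53  0.45  0.1   2.26 -0.11  0.44  1.28] z [-0.001  0.001 -1.   ]
xyz cm [-1.46, 0.0, 0.11] rot [0.1, -0.1, 0.1] |world [0.435 0.132 0.019]
```

Call:
{"name": "jog_arm", "arguments": {
  "rows": [
    {"xyz": [-0.3,0,0.1],"delta_rot": [0,0,0],"fingers": 0.4},
    {"xyz": [-0.6,0,0.1],"delta_rot": [0,0,0],"fingers": 0.4},
    {"xyz": [-0.9,0,0.1],"delta_rot": [0,0,0],"fingers": 0.4},
    {"xyz": [-1.2,0,0.1],"delta_rot": [0,0,0],"fingers": 0.4},
    {"xyz": [-1.4,0,0.1],"delta_rot": [0,0,0],"fingers": 0.4}
  ]
}}

```text
clock: 3.97
tcp_pos: [0.4351, 0.1317, 0.0191]
orientation: [0.07, -3.14, -0.002]
contact_force: [-0.8, 0.1, 0.9]
grip_width: 0.0513
```

```bash
python3 go.py -0.061 0.0610 0.019; python3 - <<'E'
from h import *
cv2.imwrite("pics/w3.png",imaging.grab_frame("wrist"))
cv2.imwrite("pics/t3.png",cv2.resize(imaging.grab_frame("top")[155:285,190:320],None,fx=4.6,fy=4.6,interpolation=2))
cv2.imwrite("pics/s3.png",cv2.resize(imaging.grab_frame("side")[140:300,170:340],None,fx=3.5,fy=3.5,interpolation=2))
E
```

```text
t 3.97 jig tcp [-0.0652  0.0609  0.0191] F [-0.8  0.1  0.9] w 0.051 q [-0.52  0.47  0.1   2.23 -0.11  0.45  1.29] z [-0.001  0.001 -1.   ]
xyz cm [-0.42, 0.01, 0.01] rot [0.1, -0.1, 0.1] |world [0.439 0.132 0.019]
```

View pics/s3.png

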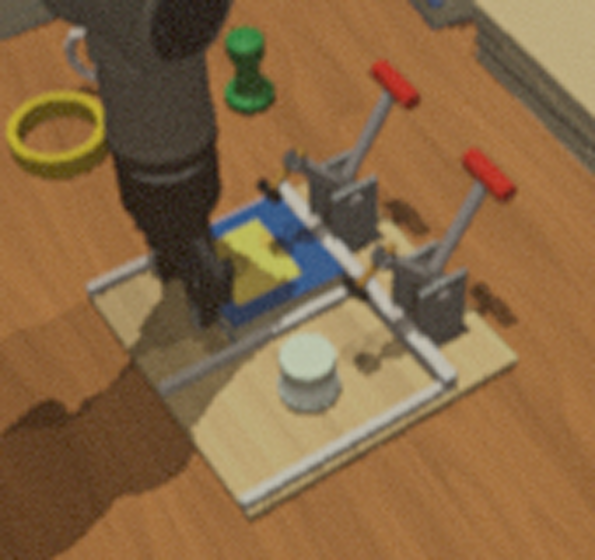

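View pics/w3.png

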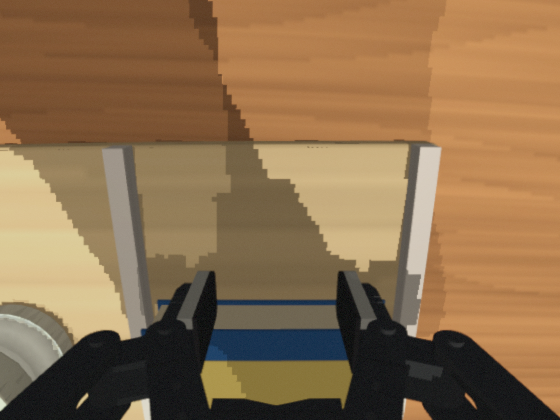

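The book is now a few mm short of the fence and square; fingers in contact (near edge at row ~300). Push the rest in small steps and watch for the force rise.

Call:
{"name": "jog_arm", "arguments": {
  "rows": [
    {"xyz": [-0.1,0,0],"delta_rot": [0,0,0],"fingers": 0.4},
    {"xyz": [-0.2,0,0],"delta_rot": [0,0,0],"fingers": 0.4},
    {"xyz": [-0.3,0,0],"delta_rot": [0,0,0],"fingers": 0.4},
    {"xyz": [-0.3,0,0],"delta_rot": [0,0,0],"fingers": 0.4},
    {"xyz": [-0.3,0,0],"delta_rot": [0,0,0],"fingers": 0.4}
  ]
}}

```text
clock: 4.53
tcp_pos: [0.4382, 0.1319, 0.0191]
orientation: [0.07, -3.14, -0.002]
contact_force: [-0.4, -0.7, 0.3]
grip_width: 0.0514
```

Call:
{"name": "jog_arm", "arguments": {
  "rows": [
    {"xyz": [-0.05,0,0],"delta_rot": [0,0,0],"fingers": 0.4},
    {"xyz": [-0.1,0,0],"delta_rot": [0,0,0],"fingers": 0.4},
    {"xyz": [-0.15,0,0],"delta_rot": [0,0,0],"fingers": 0.4},
    {"xyz": [-0.2,0,0],"delta_rot": [0,0,0],"fingers": 0.4},
    {"xyz": [-0.2,0,0],"delta_rot": [0,0,0],"fingers": 0.4}
  ]
}}

```text
clock: 4.95
tcp_pos: [0.4387, 0.1318, 0.0189]
orientation: [0.07, -3.137, -0.001]
contact_force: [-4.5, -0.9, 4.1]
grip_width: 0.0512
```

```bash
python3 go.py -0.061 0.0610 0.019
```

```text
t 4.95 jig tcp [-0.0616  0.0608  0.0189] F [-4.5 -0.9  4.1] w 0.051 q [-0.51  0.47  0.1   2.22 -0.11  0.46  1.29] z [-0.003  0.001 -1.   ]
xyz cm [-0.06, 0.02, -0.01] rot [0.0, -0.2, 0.1] |world [0.439 0.132 0.019]
```

Call:
{"name": "jog_arm", "arguments": {
  "rows": [
    {"xyz": [-0.2,0,0],"delta_rot": [0,0,0],"fingers": 0.4},
    {"xyz": [-0.3,0,0],"delta_rot": [0,0,0],"fingers": 0.4},
    {"xyz": [-0.3,0,0],"delta_rot": [0,0,0],"fingers": 0.4},
    {"xyz": [-0.3,0,0],"delta_rot": [0,0,0],"fingers": 0.4},
    {"xyz": [-0.3,0,0],"delta_rot": [0,0,0],"fingers": 0.4}
  ]
}}

```text
clock: 5.37
tcp_pos: [0.4388, 0.1316, 0.0184]
orientation: [0.072, -3.132, 0.001]
contact_force: [-8.6, 0.0, 5.2]
grip_width: 0.0513
```

```bash
python3 go.py -0.061 0.0610 0.019; python3 - <<'E'
from h import *
cv2.imwrite("pics/s4.png",cv2.resize(imaging.grab_frame("side")[140:300,170:340],None,fx=3.5,fy=3.5,interpolation=2))
E
```

```text
t 5.37 jig tcp [-0.0616  0.0606  0.0184] F [-8.6  0.   5.2] w 0.051 q [-0.51  0.48  0.1   2.21 -0.11  0.46  1.3 ] z [-0.009 -0.001 -1.   ]
xyz cm [-0.05, 0.04, -0.06] rot [-0.0, -0.5, 0.1] |world [0.439 0.132 0.019]
```

View pics/s4.png

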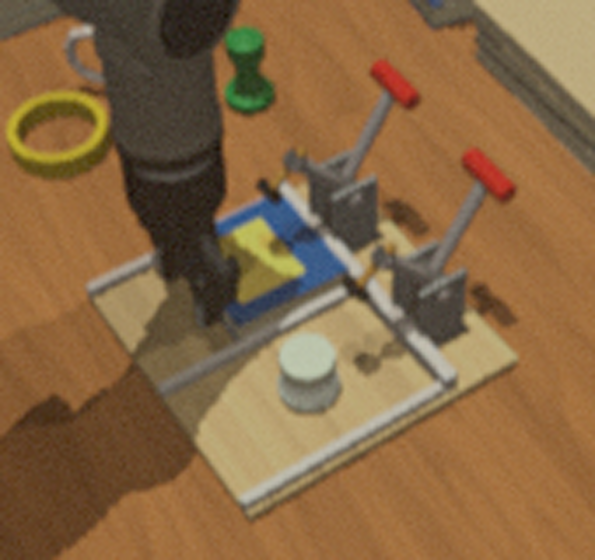

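Call:
{"name": "jog_arm", "arguments": {
  "rows": [
    {"xyz": [1.0,0,0],"delta_rot": [0,0,0],"fingers": 0.4},
    {"xyz": [2.0,0,-0.3],"delta_rot": [0,0,0],"fingers": 0.4},
    {"xyz": [2.5,0,-3],"delta_rot": [0,0,0],"fingers": 0.4},
    {"xyz": [2.5,0,-7],"delta_rot": [0,0,0],"fingers": 1},
    {"xyz": [2.5,0,-11],"delta_rot": [0,0,0],"fingers": 1}
  ]
}}

```text
clock: 5.83
tcp_pos: [0.4131, 0.1298, 0.1293]
orientation: [0.072, -3.13, 0.003]
contact_force: [1.6, 0.4, -0.5]
grip_width: 0.0279
```

Call:
{"name": "jog_arm", "arguments": {
  "rows": [
    {"xyz": [0,0,-4],"delta_rot": [0,0,0],"fingers": 1},
    {"xyz": [0,0,-8],"delta_rot": [0,0,0],"fingers": 1},
    {"xyz": [0,0,-12],"delta_rot": [0,0,0],"fingers": 1},
    {"xyz": [0,0,-15],"delta_rot": [0,0,0],"fingers": 1},
    {"xyz": [0,0,-15],"delta_rot": [0,0,0],"fingers": 1}
  ]
}}

```text
clock: 6.25
tcp_pos: [0.4176, 0.1314, 0.2857]
orientation: [-0.072, 3.14, 0.007]
contact_force: [0.6, 0.9, -0.7]
grip_width: -0.0
```

```bash
python3 go.py 0.19 0.0605 0.26; python3 - <<'E'
from h import *
cv2.imwrite("pics/w5.png",imaging.grab_frame("wrist"))
cv2.imwrite("pics/s5.png",cv2.resize(imaging.grab_frame("side")[140:300,170:340],None,fx=3.5,fy=3.5,interpolation=2))
E
```

```text
t 6.25 jig tcp [-0.0827  0.0614  0.2857] F [ 0.6  0.9 -0.7] w -0.0 q [-0.61  0.01  0.16  2.03 -0.01  1.09  1.18] z [ 0.001  0.004 -1.   ]
xyz cm [-27.27, -0.16, 2.59] rot [0.2, 0.0, 0.1] |world [0.69  0.142 0.26 ]
```

View pics/w5.png

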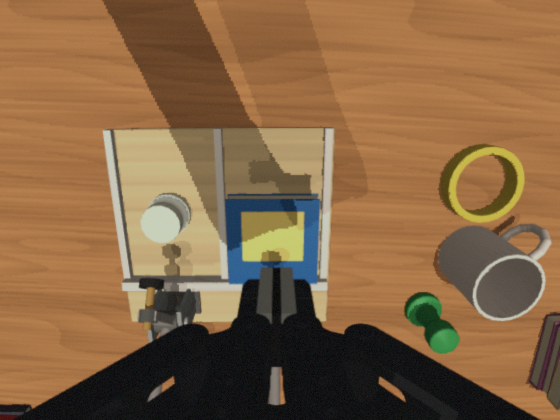

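View pics/s5.png

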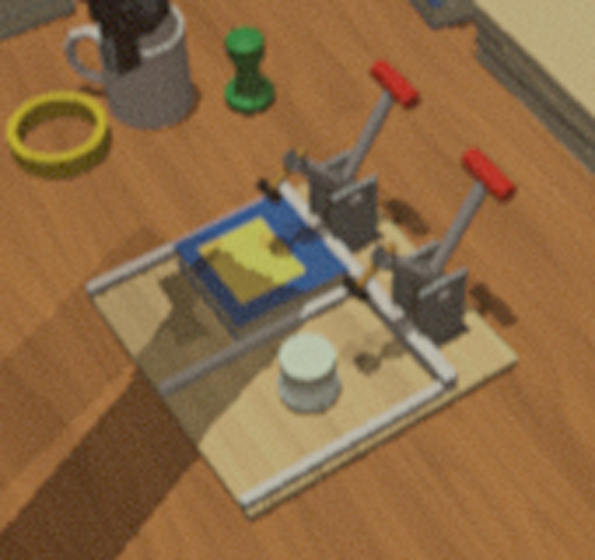

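The book's blue edge meets the fence (wrist row ~284) and sits square. Now over to the back of the left lever.

Call:
{"name": "jog_arm", "arguments": {
  "rows": [
    {"xyz": [-27.3,-0.1,0],"delta_rot": [0,0,0],"fingers": 1},
    {"xyz": [-27.3,-0.1,0],"delta_rot": [0,0,0],"fingers": 1},
    {"xyz": [-27.3,-0.1,0],"delta_rot": [0,0,0],"fingers": 1},
    {"xyz": [-27.3,-0.1,0],"delta_rot": [0,0,0],"fingers": 1},
    {"xyz": [-27.3,-0.1,0],"delta_rot": [0,0,0],"fingers": 1}
  ]
}}

```text
clock: 6.77
tcp_pos: [0.6235, 0.1389, 0.276]
orientation: [0.072, -3.13, 0.001]
contact_force: [0.9, -0.2, 0.3]
grip_width: -0.0
```

Call:
{"name": "jog_arm", "arguments": {
  "rows": [
    {"xyz": [-10,0,0],"delta_rot": [0,0,0],"fingers": 1},
    {"xyz": [-10,0,0],"delta_rot": [0,0,0],"fingers": 1},
    {"xyz": [-10,0,0],"delta_rot": [0,0,0],"fingers": 1},
    {"xyz": [-10,0,0],"delta_rot": [0,0,0],"fingers": 1},
    {"xyz": [-10,0,0],"delta_rot": [0,0,0],"fingers": 1}
  ]
}}

```text
clock: 7.18
tcp_pos: [0.7229, 0.1429, 0.2714]
orientation: [0.071, -3.126, 0.004]
contact_force: [-0.2, 0.6, 0.2]
grip_width: 0.0001
```

```bash
python3 go.py 0.19 0.0605 0.14; python3 - <<'E'
from h import *
cv2.imwrite("pics/w6.png",imaging.grab_frame("wrist"))
E
```

```text
t 7.18 jig tcp [0.2227 0.0597 0.2714] F [-0.2  0.6  0.2] w 0.0 q [-0.43  0.57  0.25  1.34 -0.14  1.27  1.44] z [-0.015 -0.003 -1.   ]
xyz cm [3.08, 0.12, 13.18] rot [-0.1, -0.8, 0.1] |world [0.69  0.142 0.14 ]
```

View pics/w6.png

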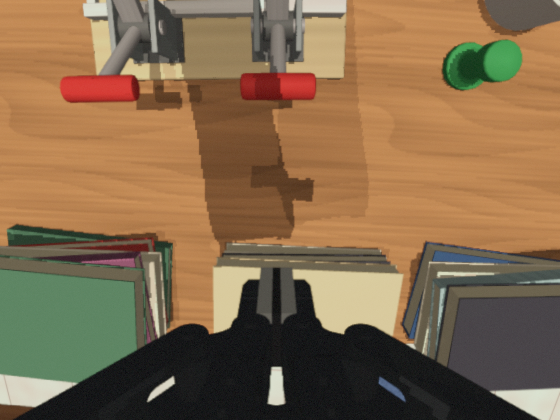

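Call:
{"name": "jog_arm", "arguments": {
  "rows": [
    {"xyz": [2,0.1,1],"delta_rot": [0,-0.8,0],"fingers": 1},
    {"xyz": [2.8,0.1,4],"delta_rot": [0,-0.8,0],"fingers": 1},
    {"xyz": [2.8,0.1,8],"delta_rot": [0,-0.8,0],"fingers": 1},
    {"xyz": [2.8,0.1,11.5],"delta_rot": [0,-0.8,0],"fingers": 1},
    {"xyz": [2.8,0.1,13],"delta_rot": [0,-0.8,0],"fingers": 1}
  ]
}}

```text
clock: 7.65
tcp_pos: [0.6875, 0.1425, 0.1379]
orientation: [0.073, -3.133, 0.004]
contact_force: [-0.0, 0.6, -0.9]
grip_width: -0.0
```

```bash
python3 go.py 0.16 0.0605 0.14; python3 - <<'E'
from h import *
cv2.imwrite("pics/w7.png",imaging.grab_frame("wrist"))
cv2.imwrite("pics/s7.png",cv2.resize(imaging.grab_frame("side")[140:300,170:340],None,fx=3.5,fy=3.5,interpolation=2))
E
```

```text
t 7.65 jig tcp [0.1874 0.0607 0.1379] F [-0.   0.6 -0.9] w -0.0 q [-0.44  0.62  0.22  1.57 -0.15  0.98  1.44] z [-0.007 -0.003 -1.   ]
xyz cm [2.74, -0.01, -0.19] rot [-0.2, -0.4, 0.2] |world [0.66  0.141 0.14 ]
```

View pics/w7.png

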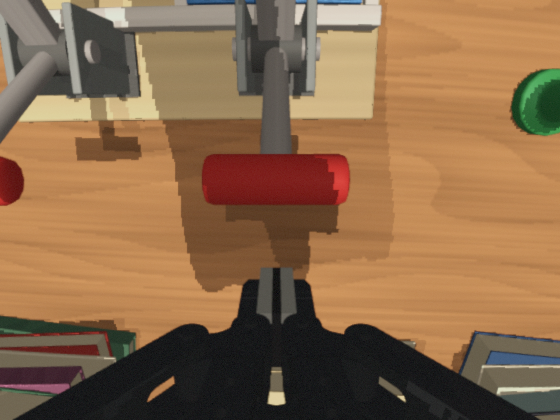

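View pics/s7.png

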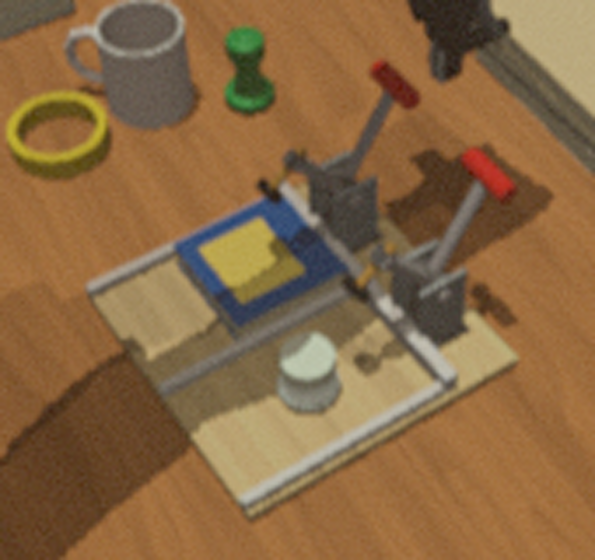

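Call:
{"name": "jog_arm", "arguments": {
  "rows": [
    {"xyz": [1.5,0,0],"delta_rot": [0,0,0],"fingers": 1},
    {"xyz": [2.5,0,0],"delta_rot": [0,0,0],"fingers": 1},
    {"xyz": [3.2,0,0],"delta_rot": [0,0,0],"fingers": 1},
    {"xyz": [3.9,0,-0.2],"delta_rot": [0,0,0],"fingers": 1},
    {"xyz": [4.6,0,-0.4],"delta_rot": [0,0,0],"fingers": 1}
  ]
}}

```text
clock: 8.17
tcp_pos: [0.6467, 0.1408, 0.1473]
orientation: [-0.072, 3.137, -0.002]
contact_force: [9.5, 0.5, 4.8]
grip_width: -0.0
```

```bash
python3 go.py 0.105 0.0605 0.146
```

```text
t 8.17 jig tcp [0.1465 0.0608 0.1473] F [9.5 0.5 4.8] w -0.0 q [-0.47  0.54  0.22  1.68 -0.14  0.93  1.42] z [ 0.004 -0.001 -1.   ]
xyz cm [4.15, -0.02, 0.12] rot [-0.1, 0.2, 0.2] |world [0.605 0.139 0.146]
```

Call:
{"name": "jog_arm", "arguments": {
  "rows": [
    {"xyz": [0.9,0,0.1],"delta_rot": [0,0,0],"fingers": 1},
    {"xyz": [1.7,0,0.1],"delta_rot": [0,0,0],"fingers": 1},
    {"xyz": [2.5,0,0.1],"delta_rot": [0,0,0],"fingers": 1},
    {"xyz": [3.2,0,0.1],"delta_rot": [0,0,0],"fingers": 1},
    {"xyz": [3.8,0,0.1],"delta_rot": [0,0,0],"fingers": 1}
  ]
}}

```text
clock: 8.58
tcp_pos: [0.6088, 0.1392, 0.1479]
orientation: [-0.072, 3.134, -0.0]
contact_force: [0.6, 0.6, 0.1]
grip_width: 0.0
```

```bash
python3 go.py 0.10 0.0605 0.148;  python3 - <<'E'
from h import *
cv2.imwrite("pics/w8.png",imaging.grab_frame("wrist"))
E
```

```text
t 8.58 jig tcp [0.1086 0.0608 0.1479] F [0.6 0.6 0.1] w 0.0 q [-0.49  0.48  0.22  1.78 -0.13  0.89  1.4 ] z [ 0.007  0.    -1.   ]
xyz cm [0.86, -0.03, -0.01] rot [-0.0, 0.4, 0.1] |world [0.6   0.138 0.148]
```

View pics/w8.png

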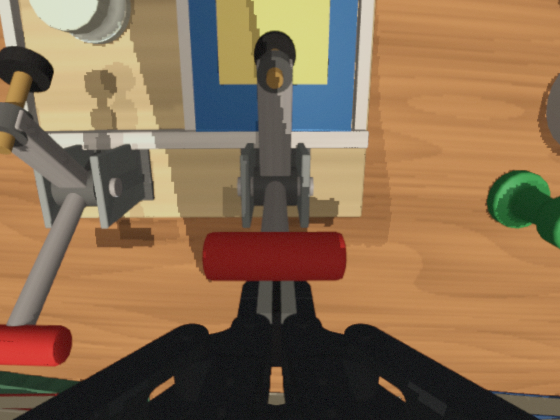

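It has snapped over: the arm is level and the pad is on the book. Withdraw backwards, then up, and check.

Call:
{"name": "jog_arm", "arguments": {
  "rows": [
    {"xyz": [-1.5,0,0],"delta_rot": [0,0,0],"fingers": 1},
    {"xyz": [-4,0,0],"delta_rot": [0,0,0],"fingers": 1},
    {"xyz": [-7,0,0],"delta_rot": [0,0,0],"fingers": 1},
    {"xyz": [-8,0,-2],"delta_rot": [0,0,0],"fingers": 1},
    {"xyz": [-8,0,-6],"delta_rot": [0,0,0],"fingers": 1}
  ]
}}

```text
clock: 9.05
tcp_pos: [0.6848, 0.1422, 0.2018]
orientation: [0.073, -3.134, 0.006]
contact_force: [0.5, -0.2, 0.4]
grip_width: -0.0
```

Call:
{"name": "jog_arm", "arguments": {
  "rows": [
    {"xyz": [0,0,-4],"delta_rot": [0,0,0],"fingers": 1},
    {"xyz": [0,0,-8],"delta_rot": [0,0,0],"fingers": 1},
    {"xyz": [0,0,-10],"delta_rot": [0,0,0],"fingers": 1},
    {"xyz": [0,0,-10],"delta_rot": [0,0,0],"fingers": 1},
    {"xyz": [0,0,-10],"delta_rot": [0,0,0],"fingers": 1}
  ]
}}

```text
clock: 9.47
tcp_pos: [0.6855, 0.1427, 0.303]
orientation: [0.073, -3.136, 0.005]
contact_force: [-0.4, 0.1, -1.3]
grip_width: -0.0003
```

```bash
python3 go.py; python3 - <<'E'
from h import *
from go import J
a=imaging.grab_frame("side")[140:300,170:340]; b=imaging.grab_frame("top")[155:285,190:320]
cv2.imwrite("pics/f9.png",np.hstack([cv2.resize(a,(425,400),interpolation=2),cv2.resize(b,(370,400),interpolation=2)]))
for n in("top","side"):
  for q,p in(("grip_left",(.051,.0605,.162)),("grip_right",(.137,-.0605,.153)),("book",(.0025,.0605,.012))):
    print(n,q,[(np.round(d['position'],1).tolist(),round(d['conf'],2)) for d in imaging.tip_of(n,q)][:2],proj(n,jw(p,J)).round(1))
E
```

```text
t 9.47 jig tcp [0.1854 0.061  0.303 ] F [-0.4  0.1 -1.3] w -0.0 q [-0.46  0.48  0.25  1.41 -0.12  1.27  1.42] z [-0.005 -0.003 -1.   ]
top grip_left [] [[230.2 203.2]]
top grip_right [([275.5, 172.8], 0.86), ([156.5, 252.4], 0.39)] [[273.7 171.1]]
top book [([235.1, 226.7], 0.48)] [[236.4 227.5]]
side grip_left [([255.1, 172.0], 0.86)] [[256.3 173.4]]
side grip_right [([307.5, 190.1], 0.57)] [[309.1 189.4]]
side book [([242.3, 220.8], 0.84)] [[244.4 217.2]]
```

View pics/f9.png

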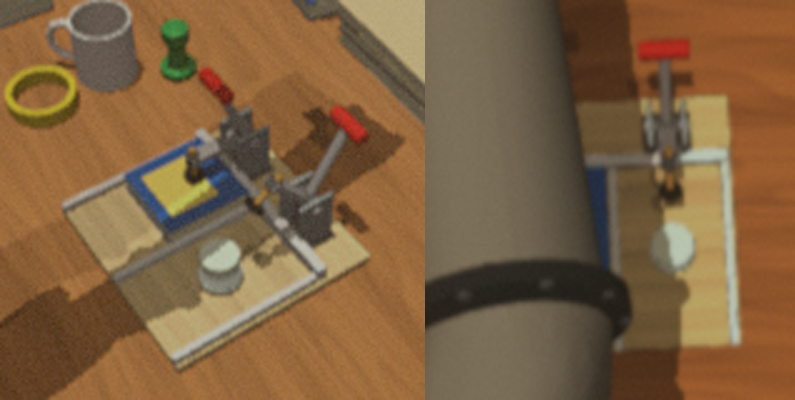

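Call:
{"name": "jog_arm", "arguments": {
  "rows": [
    {"xyz": [20,0,0],"delta_rot": [0,0,0],"fingers": 1},
    {"xyz": [20,0,0],"delta_rot": [0,0,0],"fingers": 1},
    {"xyz": [20,0,0],"delta_rot": [0,0,0],"fingers": 1},
    {"xyz": [20,0,0],"delta_rot": [0,0,0],"fingers": 1},
    {"xyz": [20,0,0],"delta_rot": [0,0,0],"fingers": 1}
  ]
}}

```text
clock: 10.28
tcp_pos: [0.4824, 0.1329, 0.3019]
orientation: [0.073, -3.131, 0.007]
contact_force: [-0.7, 0.0, 1.3]
grip_width: 0.0
```

Call:
{"name": "jog_arm", "arguments": {
  "rows": [
    {"xyz": [6,0,0],"delta_rot": [0,0,0],"fingers": 1},
    {"xyz": [6,0,0],"delta_rot": [0,0,0],"fingers": 1},
    {"xyz": [6,0,0],"delta_rot": [0,0,0],"fingers": 1},
    {"xyz": [6,0,0],"delta_rot": [0,0,0],"fingers": 1},
    {"xyz": [6,0,0],"delta_rot": [0,0,0],"fingers": 1}
  ]
}}

```text
clock: 10.7
tcp_pos: [0.4232, 0.1302, 0.3028]
orientation: [0.073, -3.132, 0.007]
contact_force: [0.6, -0.8, -0.3]
grip_width: -0.0001
```

```bash
python3 - <<'E'
from h import *
from go import J,st
st()
cv2.imwrite("pics/w10.png",imaging.grab_frame("wrist"))
print(proj("wrist",jw([(-.05,.008,.036),(-.05,.113,.036),(.055,.008,.036),(.055,.113,.036),(.055,.03,.032),(-.125,.0605,.012)],J)).round(1))
E
```

```text
t 10.7 jig tcp [-0.0772  0.0599  0.3028] F [ 0.6 -0.8 -0.3] w -0.0 q [-0.63  0.01  0.19  1.99 -0.    1.15  1.18] z [-0.008 -0.004 -1.   ]
[[232.3 193. ]
 [324.3 193.4]
 [235.1 275.8]
 [320.6 276.3]
 [253.2 274.5]
 [278.6 124.4]]
```

View pics/w10.png

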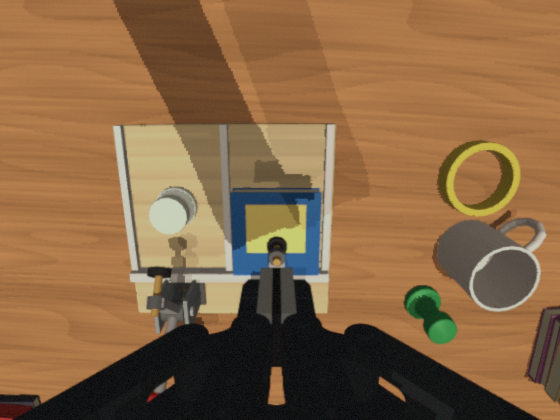

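Book edges are at rows ~193 and ~275, where flush predicts 193 and 276; the pad is on the book, the right lever is open, and the jar is in place.

```bash
python3 -c "
from bench import r
print(r.hand_in())"
```

```text
the job is handed in; nothing more can be done
None
```

I pushed the book, which was in the left bay, against the fence with two fingertips. Then I pushed the left lever's red bar past centre from behind until it snapped closed, and handed in at about 10.7 s.

- **Book flush:** the push stopped at the expected place, with the force at about 9 N. In the last wrist picture, both book edges were within about 1 px of where a flush book should appear.
- **Left lever closed:** the side camera found the red bar within 2 px of its closed position. The pad is on the book.
- **Other things:** the right lever is open. The jar, mug, tape and figurine look untouched; I did not check the brush and glue bottle again. The arm is clear, with no contact force.
- **Weaker checks:** in the last top picture the arm hid the left lever, so the detector missed it there. The side detector placed the book's partly hidden origin about 4 px off, which I judged less reliable than the edge check.

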